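Put the spare arbor away: clear its ring, click its thread cap home and hold it down

ROBOT

A 6-joint arm with a two-finger parallel gripper is mounted at the origin on a cart in front of the work surface, level with it; the furniture and walls round the work are solid. World frame = base frame: x ahead of the robot, y to its left, z up, the work surface at z = 0. Lengths are in mm, angles in rad, forces in N, time in s.
With the tool pointing down it reaches from about 300 to 775 mm from the base axis. Payload 14.6 kg.
Tool frame: the origin (TCP) lies at the very end of the fingers, on their centre line; the grasp point (between the pads) lies 19 mm behind it; z points along the fingers, y is the line along which they close (so a half turn about z gives the same grasp; the last joint's range is limited). The gripper opens to 94 mm and grips with 3 to 60 N. Pads are 16 mm wide; open, the fingers measure 119 mm over their backs; the gripper's body (75 mm by 177 mm) begins 78 mm behind the grasp point.
Start: joints at [-1.194, 0.3, 1.521, -0, 1.321, -0.067], TCP at [236.148, -496.713, 205.446] pointing down, gripper open.
Joint ranges: [-3.03, 3.03], [-0.79, 2.21], [0.23, 2.52], [-1.04, 4.18], [0, 3.07], [-2.55, 2.55]. Speed limits (rad/s): [2.22, 2.22, 2.57, 3.14, 3.14, 3.14].

INTERFACE

Orientations are given as [roll, pitch, yaw] about the fixed x, y, z axes, in that order (R = Rz(yaw) Ry(pitch) Rx(roll)).
In Python, from cell import read_state, viewer, manip, models gives the robot as it stands.
- The arm moves only by the tool carry_out, never from a script. Its argument "deltas" is a list of rows, each an object with "dp": the shift along the tool's x, y, z in mm, a list of three; "roll": the turn about the tool's z in degrees; "gripper": the opening, from -1 (shut) to 1 (fully open), so that 0 is half open. In form: [{"dp": [tx, ty, tz], "roll": roll, "gripper": gripper}, ...]. A call has 1 to 12 rows; each row is the pose to reach, as a shift and turn from the pose commanded when the call began, along the tool's axes at that moment; what a row does not reach only later rows make up. A row lasts 1/12 s, in which the tool goes at most 41.7 mm and 7.16 degrees, less where a joint would pass 70% of its speed; a pose out of reach is approached as far as the arm can. A call with a gripper value outside its range is refused whole. The fingers move at their own pace and stop on an object; "newtons" is the grip in N (left out, the last holds). Time passes only in rows, so rows that repeat a pose let the fingers close. It gives the time, the measured TCP pose, the force, the opening and the grip force at its end, in the units of the state.
- read_state(): the state, without advancing time (a new reading comes with each control period).
- viewer.camera(name): name is "side" or "top" or "wrist"; returns the picture (420x560x3 uint8, red, green, blue); there is no depth.
- viewer.camera_params(name): a dict with "fovy" (degrees; the focal length in pixels is half the picture's height over the tangent of half this angle, whatever the lens; pixels are square), "cx", "cy" (the principal point, pixels), "eye" and "attitude" of the camera in the world; the wrist camera has in their place "T_tool_cam" (4x4, takes a point from camera to tool coordinates, whose origin is the TCP and whose axes are the flange's). Camera axes: x right, y up, looking along -z (the intrinsics and any distortion apply to the point x, -y, -z); pixel columns grow to the right and rows downward; lengths in mm; the calibration is good to about 2 mm. A picture is of the moment at which its call begins: read the wrist's pose just before it. camera_params takes no time and is no camera call.
- manip.sign_off(): hands the job in; it is judged then, once.
Trained networks look in the newest picture that a camera, given by its name, has taken for a name from the list of things; names that differ only in an ending like _2 or _b are one class to them, and where a whole thing is asked for, a point or a joint stands for the part that bears it (a point fixed in the world has none). Each returns a list of dicts, best first, with "p" (0 to 1); they miss things now and then, are a little off and sometimes report something else, mostly with a low value. They report only what shows in the picture. A call takes as long as a camera call. They do not tell look-alikes from the thing itself.
- models.cut_out(camera, label): "region" (420x560 bool, what is visible of it) and "box" ([left, top, right, bottom] in pixels, round what is visible of it).
The state is a dict: "clock": time; "joints": joint angles; "qd": joint speeds; "effort": joint torques, N m; "eef_pos": TCP position; "eef_rot": TCP orientation; "wrist_force": force on the tool from outside, world axes, zero at the start; "moment": the same for the moment, N m; "finger_gap": finger opening in mm; "finger_force": force on a finger pad.
Only numpy, scipy, OpenCV 4.12 (cv2) and the standard library are available. Lean on these libraries where they do the work, as an engineer would, in place of code of your own. Each camera call takes 0.05 s, during which the arm holds its last target. There are 200 camera calls.

TASK

The spare spindle arbor standing in its wooden stand is to be put away: lift the loose spacer ring off it and lower the ring over the stand's wooden peg, flat on top of the ring already stored there. Then press the orange protective cap over the arbor's threaded nose until it clicks, and keep pushing past the click until its rim is hard down on the arbor's steel flange. Finish with the gripper still closed round the cap and bearing down firmly on it, so that I can check the rim before you let go; leave everything else on the table where it lies.

Things in the scene. Friction and masses are not known exactly. Their poses are not given: they have to be found in the camera images.
- arbor_stand: Fixed beech board, 96 (x) by 200 (y) by 32 mm high, with arbor and ring peg; it cannot move. Origin: centre of its underside, on the table; z up, x and y along its sides. The arbor stands 50 mm from the centre at the +y end, the wooden peg 50 mm from the centre at the -y end. Nothing on it is taller than 95 mm above the table.
- arbor_seat (a point): Centre of the top face of the arbor's steel flange (54 mm diameter, 8 mm thick, this face 54 mm above the table), on the arbor's vertical axis; z up. The flange's underside is 14 mm above the board; below it are only a 36 mm hub and a flat 64 mm socket plate 4 mm thick. The cap's rim must come down on this face.
- nose_tip (a point): Tip of the arbor's dark threaded nose (18 mm diameter), 40.5 mm above arbor_seat. Upward from the flange the arbor has a 30 mm diameter land (0 to 6 mm), a 26 mm neck (7 to 15.5 mm), a 30 mm catch head (bevelled underneath from 15.5 to 17 mm, straight to 20 mm, its top narrowing to 20 mm diameter at 26 mm), then the nose.
- arbor_flange: The steel flange itself, on which the cap's rim must bear. Origin below the centre of the flange, at the level of the table.
- peg_seat (a point): Centre of the top face of the ring already stored on the peg (54 mm in diameter, 15 mm high, fixed, its top 47 mm above the table); z up. The wooden peg, 22 mm in diameter with a tapered top, rises 35 mm above this point.
- spacer_ring: Loose grey steel ring, 60 mm outside diameter, 33 mm bore, 20 mm high, about 0.28 kg. It starts on the arbor's flange, round the catch head, the nose standing 20 mm out of it, and overhangs the flange by 3 mm all round. While it is there the cap cannot go on. Origin: centre of its underside; z is its axis.
- cap: Loose orange ribbed plastic cap, a cup standing on the table with its open end down, in front of the stand (robot's side) or to its right: 44 mm outside diameter (lip of 48 mm in the lowest 4 mm), 37 mm inside, 50 mm high, about 90 g. Origin: centre of its open rim (lowest); z to its closed top. Fully home, its origin is at arbor_seat. Any turn about its axis will do.
- cap_top (a point): Centre of the cap's closed top. Four sprung tongues inside, 11 mm above the rim, touch the arbor's head with the rim 13 mm above the flange and resist with a peak of 6 to 20 N; with the rim 10 to 6 mm up it clicks: the force drops, even to a short pull downward (to 12 N), and from 4 mm up is almost nothing till the rim meets the flange hard. 2 mm off-centre is allowed.
- tape_measure: Yellow tape measure, 36 by 78 by 61 mm, loose. It and the cap may have changed places. Bystander: leave it. Origin: centre of its underside.
- setting_block: White setting block with a black knob, 40 by 60 by 46 mm, loose bystander. Origin: centre of its underside.
- spanner_30: Large black spanner, 282 mm long, loose bystander. Origin: centre of its underside.
- chisel: Chisel with a wooden handle, 255 mm long, loose bystander. Origin: centre of its underside.
- pencil: Red flat pencil, 118 mm long, loose bystander. Origin: centre of its underside.
- wedge: Wooden wedge, 30 by 120 by 24 mm, loose bystander. Origin: centre of its underside.
Not all that is in view belongs to the job. Of the things shaped like the cap, the orange one is meant.

How it is judged:
By the outcome, as a careful person would: the job done as asked, in the order asked, and still so for the second after the job is handed in, while the arm keeps its last pose, push and grip.
It also fails if it takes over 61 s, if anything falls off the work surface, if the arm or the gripper's body presses on something with over 40 N, if the wrist force passes 120 N, or if a joint passes its speed limit or range.

## Working session

There is one attempt and no reset: what is moved stays moved. The work goes in short steps, Python scripts to look and compute and a tool call to move; the robot and the scene stay as the last step left them, time stands still between calls to the robot, and variables do not carry over. Pictures are saved under pics/ and viewed, at most 14 in all, crops included, and the job is handed in when it is done.

Besides the shell and the picture viewer there is one more tool, called by a JSON object that holds its "op" and its "data". carry_out: Moves the arm, as the interface text tells. Its arguments: {"type":"object","properties":{"deltas":{"type":"array"},"newtons":{"type":"number"}},"required":["deltas"]}

```bash
mkdir -p pics; ls
python3 - <<'E'
from cell import read_state, viewer, manip, models
import cv2,numpy as np
s=read_state(); print({k:np.round(v,3).tolist() for k,v in s.items()})
ims=[]
for c in ["top","side"]:
    im=viewer.camera(c); cv2.imwrite(f"pics/{c}0.png",im[...,::-1])
    print(c,viewer.camera_params(c))
    for l in ["cap","spacer_ring","arbor_stand","arbor_flange","tape_measure","setting_block"]:
        for r in models.cut_out(c,l)[:3]:
            print(l,round(r["p"],2),np.round(r["box"]).tolist(),int(r["region"].sum()))
print(viewer.camera_params("wrist"))
E
```

```text
pics
{'clock': 0.0, 'joints': [-1.194, 0.3, 1.522, -0.0, 1.321, -0.067], 'qd': [0.001, -0.001, 0.001, 0.0, 0.0, -0.001], 'effort': [-0.001, -53.181, -35.274, 0.071, 0.024, -0.0], 'eef_pos': [236.035, -496.491, 204.906], 'eef_rot': [-3.14, -0.0, 0.444], 'wrist_force': [0.253, 0.4, -0.538], 'moment': [-0.003, -0.04, -0.013], 'finger_force': 0.0, 'finger_gap': 93.712}
top {'fovy': 54.374988888088524, 'cx': 285.0981574746839, 'cy': 204.7885383560339, 'eye': array([ 354.91979934,  -84.89870913, 1433.71211817]), 'attitude': array([ 0.14133929,  0.01375681, -1.57562897])}
cap 0.68 [347.0, 226.0, 365.0, 238.0] 137
cap 0.66 [372.0, 212.0, 389.0, 227.0] 166
cap 0.57 [267.0, 204.0, 277.0, 216.0] 158
spacer_ring 0.73 [295.0, 187.0, 312.0, 205.0] 227
arbor_stand 0.91 [290.0, 185.0, 347.0, 211.0] 1294
arbor_stand 0.4 [268.0, 153.0, 271.0, 155.0] 8
arbor_stand 0.21 [149.0, 237.0, 230.0, 265.0] 527
arbor_flange 0.45 [295.0, 188.0, 312.0, 205.0] 159
setting_block 0.72 [252.0, 245.0, 266.0, 258.0] 156
side {'fovy': 42.48526716203653, 'cx': 280.8614195792638, 'cy': 211.47761445347163, 'eye': array([  217.70816214, -1282.99553546,  1023.82619621]), 'attitude': array([ 0.92566165,  0.01686481, -0.28823853])}
cap 0.89 [261.0, 272.0, 281.0, 301.0] 405
cap 0.71 [264.0, 204.0, 281.0, 230.0] 298
cap 0.69 [287.0, 292.0, 303.0, 317.0] 398
spacer_ring 0.69 [283.0, 218.0, 306.0, 237.0] 244
arbor_stand 0.96 [276.0, 220.0, 325.0, 275.0] 1835
tape_measure 0.87 [241.0, 249.0, 258.0, 280.0] 448
{'fovy': 69.91314660704552, 'cx': 277.6641716612673, 'cy': 208.1895231842852, 'T_tool_cam': array([[-6.26323828e-04,  9.59415724e-01,  2.81994815e-01,
         8.30992310e+01],
       [ 9.99999804e-01,  5.99064174e-04,  1.82883208e-04,
         5.23791521e-01],
       [ 6.52803430e-06,  2.81994874e-01, -9.59415911e-01,
        -1.79862653e+02],
       [ 0.00000000e+00,  0.00000000e+00,  0.00000000e+00,
         1.00000000e+00]])}
```

View pics/top0.png

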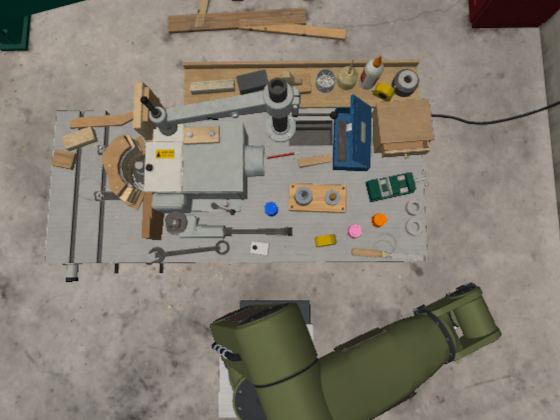

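View pics/side0.png

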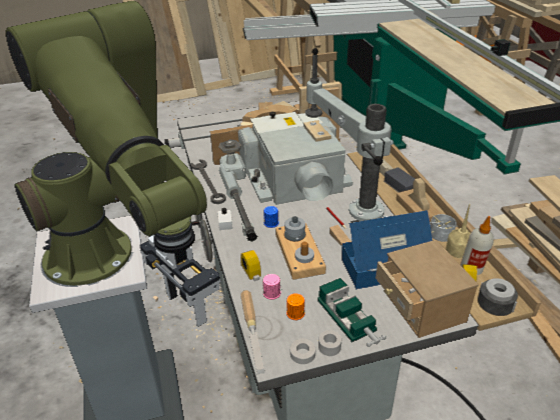

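The pictures show three cap-shaped things in the top view: orange (380,220), pink (356,231) and blue (271,209). The orange one is the cap. There are three ring-like things: on the arbor (304,196), plus two rings lying on the table at (413,208) and (414,227). I want the one on the arbor. The peg is at (333,197).

```bash
cat > h.py <<'E'
from cell import read_state, viewer, manip, models
import cv2,numpy as np
from scipy.spatial.transform import Rotation as R
def cam(name,state=None):
    p=viewer.camera_params(name); f=210/np.tan(np.radians(p["fovy"])/2)
    if name=="wrist":
        T=np.array(p["T_tool_cam"]); A=R.from_euler("xyz",state["eef_rot"]).as_matrix()
        return A@T[:3,:3],A@T[:3,3]+state["eef_pos"],f,p["cx"],p["cy"]
    return R.from_euler("xyz",p["attitude"]).as_matrix(),np.array(p["eye"]),f,p["cx"],p["cy"]
def ray(C,u,v):
    A,e,f,cx,cy=C; d=A@np.array([(u-cx)/f,-(v-cy)/f,-1]); return e,d/np.linalg.norm(d)
def atz(C,u,v,z):
    e,d=ray(C,u,v); return e+d*(z-e[2])/d[2]
def proj(C,P):
    A,e,f,cx,cy=C; q=A.T@(np.asarray(P,float)-e); return np.array([cx+f*q[0]/-q[2],cy-f*q[1]/-q[2]])
def cen(r): 
    ys,xs=np.nonzero(r["region"]); return xs.mean(),ys.mean()
E
python3 - <<'E'
from h import *
t=cam("top"); s=cam("side")
def tri(a,b):
    e1,d1=ray(t,*a); e2,d2=ray(s,*b)
    k=np.linalg.lstsq(np.c_[d1,-d2],e2-e1,rcond=None)[0]; p=e1+k[0]*d1;q=e2+k[1]*d2
    return np.round((p+q)/2,1),round(np.linalg.norm(p-q),1)
print("cap",tri((380,220),(296,306)),"ring",tri((303.5,196),(294.5,227)))
print("cap top z45",atz(t,380.3,219.7,40),"side",atz(s,296,306,25))
print("ring z65",atz(t,303.7,196,70),"peg z60",atz(t,333,197,65))
for n,(u,v) in dict(tl=(290,185),tr=(347,185),br=(347,211),bl=(290,211)).items(): print(n,np.round(atz(t,u,v,30)))
for n,uv,z in [("pink",(355.5,231.5),40),("blue",(271,209.5),40),("drillhead",(280,95),300),("millnose",(262,160),80),("tape",(325,240),50),("vise",(390,187),40),("tealbox",(352,135),60)]: print(n,np.round(atz(t,*uv,z)))
a=cv2.resize(cv2.imread("pics/top0.png")[140:270,240:440],None,fx=4,fy=4,interpolation=cv2.INTER_CUBIC)
cv2.imwrite("pics/crop0.png",a)
E
```

```text
cap (array([ 501.6, -393.8,   26.1]), np.float64(3.0)) ring (array([ 582. , -130. ,   57.5]), np.float64(2.6))
cap top z45 [ 499.6968294  -391.56054899   40.        ] side [ 503.42978288 -392.88367701   25.        ]
ring z65 [ 578.62364725 -130.05646422   70.        ] peg z60 [ 575.31073617 -229.32400691   65.        ]
tl [624. -84.  30.]
tr [ 623. -283.   30.]
br [ 532. -280.   30.]
bl [533. -83.  30.]
pink [ 460. -306.   40.]
blue [537. -18.  40.]
drillhead [839. -57. 300.]
millnose [702.  11.  80.]
tape [ 431. -201.   50.]
vise [ 613. -429.   40.]
tealbox [ 794. -300.   60.]
```

View pics/crop0.png

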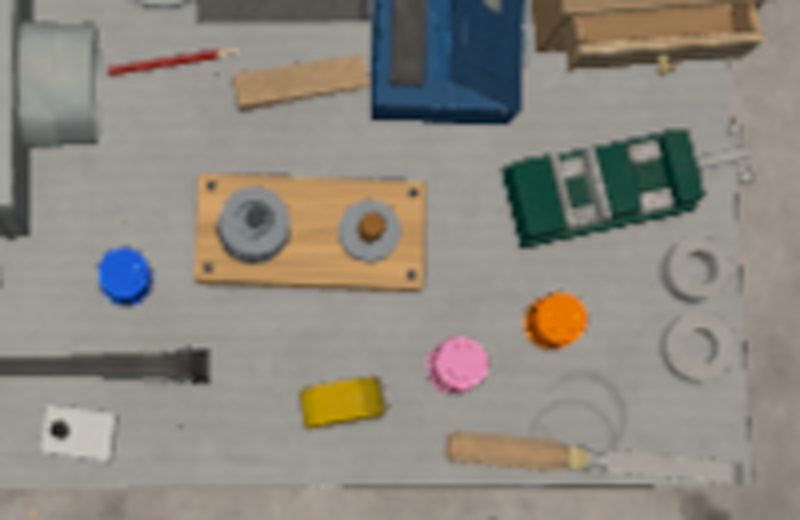

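The crop confirms the orange cap at (555,320), about (501,-392) mm. The pink cap is its neighbour. The grey ring is on the arbor at (254,222), and the stored ring with its peg is at (370,228). I'm moving above the arbor and squaring the gripper up.

{"op": "carry_out", "data": {"deltas": [{"dp":[39,-15,0],"roll":3,"gripper":1},{"dp":[78,-30,0],"roll":6,"gripper":1},{"dp":[117,-46,0],"roll":9,"gripper":1},{"dp":[156,-61,0],"roll":12,"gripper":1},{"dp":[195,-77,0],"roll":15,"gripper":1},{"dp":[234,-92,0],"roll":18,"gripper":1},{"dp":[273,-108,0],"roll":21,"gripper":1},{"dp":[312,-123,0],"roll":24,"gripper":1},{"dp":[351,-138,0],"roll":25.4,"gripper":1},{"dp":[390,-154,0],"roll":25.4,"gripper":1},{"dp":[429,-169,0],"roll":25.4,"gripper":1},{"dp":[467,-184,0],"roll":25.4,"gripper":1}]}}

```text
clock: 1.7
eef_pos: [578.7, -129.6, 205.5]
eef_rot: [3.142, -0.0, 0.001]
wrist_force: [0.1, -0.7, 0.5]
finger_gap: 93.8
finger_force: 0.0
```

{"op": "carry_out", "data": {"deltas": [{"dp":[0,0,0],"roll":0,"gripper":1},{"dp":[0,0,0],"roll":0,"gripper":1},{"dp":[0,0,0],"roll":0,"gripper":1}]}}

```text
clock: 1.95
eef_pos: [577.2, -131.7, 205.2]
eef_rot: [3.142, 0.001, 0.001]
wrist_force: [0.6, -0.7, -0.1]
finger_gap: 94.0
finger_force: 0.0
```

Run:
```python
from h import *
s=read_state(); im=viewer.camera("wrist"); C=cam("wrist",s)
print(s["clock"],s["eef_pos"],s["eef_rot"],s["joints"])
for l,z in [("spacer_ring",74),("arbor_flange",54),("arbor_stand",32),("nose_tip",94.5)]:
    try:
        for r in models.cut_out("wrist",l)[:2]:
            ys,xs=np.nonzero(r["region"]); (u,v),rad=cv2.minEnclosingCircle(np.c_[xs,ys].astype(np.float32))
            print(l,round(r["p"],2),np.round(r["box"]).tolist(),(u,v),rad,np.round(atz(C,u,v,z),1))
            if l=="arbor_stand":
                q=cv2.boxPoints(cv2.minAreaRect(np.c_[xs,ys].astype(np.float32))); print(np.round([atz(C,*p,32)[:2] for p in q],1).tolist())
    except Exception as e: print(l,e)
cv2.imwrite("pics/w1.png",im[...,::-1])
```

```text
1.95 [ 577.22755281 -131.73162675  205.2425903 ] [3.14153729e+00 5.11454920e-04 7.21605277e-04] [-2.86137856e-01  3.94582127e-01  1.39470402e+00 -2.02612171e-04
  1.35278141e+00  1.28398072e+00]
spacer_ring 0.67 [249.0, 166.0, 305.0, 224.0] (274.7631530761719, 192.5) 28.56380271911621 [ 586.4 -128.8   74. ]
arbor_flange 0.32 [178.0, 295.0, 191.0, 328.0] (186.0, 309.5) 17.007450103759766 [428.3 -14.9  54. ]
arbor_flange 0.21 [235.0, 142.0, 406.0, 226.0] (317.4213562011719, 182.1516876220703) 90.40766143798828 [ 593.5 -176.4   54. ]
arbor_stand 0.93 [234.0, 141.0, 402.0, 228.0] (317.4443664550781, 181.66822814941406) 90.23109436035156 [ 589.6 -179.3   32. ]
[[539.4, -73.9], [636.5, -81.9], [628.8, -277.4], [530.4, -284.9]]
nose_tip 0.8 [234.0, 144.0, 405.0, 226.0] (317.5384521484375, 182.0) 90.57422637939453 [ 601.9 -171.1   94.5]
nose_tip 0.42 [450.0, 226.0, 507.0, 270.0] (476.5, 246.5) 29.470422744750977 [ 533.2 -340.1   94.5]
```

View pics/w1.png

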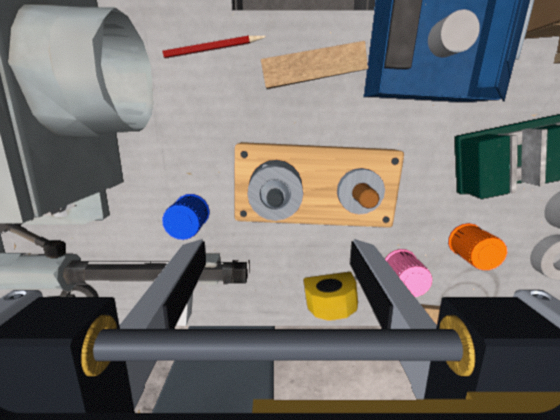

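The wrist view shows the arbor ring at about (275,192), the peg ring at about (361,191), and the tape at (330,295), clear of the work. I'll refine by fitting projected outlines to the measured boxes.

```bash
cat >> h.py <<'E'
from scipy.optimize import least_squares
def ringbox(C,x,y,parts):
    a=np.linspace(0,2*np.pi,90); P=[proj(C,(x+r*np.cos(t),y+r*np.sin(t),z)) for r,z in parts for t in a]
    P=np.array(P); return np.r_[P.min(0),P.max(0)]
def fitbox(C,box,parts,x0):
    box=np.array(box,float)
    r=least_squares(lambda q:ringbox(C,q[0],q[1],parts)-box,x0); return np.round(r.x,1),np.round(r.fun,1)
E
cat > look.py <<'E'
import sys
from h import *
s=read_state(); im=viewer.camera("wrist"); C=cam("wrist",s)
E
python3 - <<'E'
from h import *
s=read_state(); C=cam("wrist",s)
print("ring",fitbox(C,[249,166,305,224],[(30,54),(30,74)],[580,-130]))
t=cam("top");sd=cam("side")
print("ring top",fitbox(t,[295,187,312,205],[(30,54),(30,74)],[580,-130]))
print("ring side",fitbox(sd,[283,218,306,237],[(30,54),(30,74),(9,94.5)],[580,-130]))
for n,C2 in (("top",t),("side",sd)):
    b={"top":[372,212,389,227],"side":[287,292,303,317]}[n]
    print("cap",n,fitbox(C2,b,[(24,0),(22,50)],[500,-390]))
# circle detect in wrist image
im=cv2.imread("pics/w1.png",0)
g=cv2.resize(im[130:240,225:415],None,fx=4,fy=4,interpolation=cv2.INTER_CUBIC)
c=cv2.HoughCircles(g,cv2.HOUGH_GRADIENT,1.2,40,param1=120,param2=30,minRadius=20,maxRadius=130)
if c is not None:
    for u,v,r in c[0][:10]: print("circ",225+u/4,130+v/4,r/4)
cv2.imwrite("pics/c1.png",cv2.resize(cv2.imread("pics/w1.png")[130:240,225:415],None,fx=4,fy=4,interpolation=cv2.INTER_CUBIC))
E
```

```text
ring (array([ 581.2, -131.8]), array([-0.1,  0.4,  0.1, -0.4]))
ring top (array([ 579.5, -129.3]), array([-0.4, -0.2,  0.4,  0.2]))
ring side (array([ 579.5, -142. ]), array([ 0.9, -0.5, -0.9,  0.5]))
cap top (array([ 502.5, -396.1]), array([ 0.2,  0.1, -0.2, -0.1]))
cap side (array([ 503., -386.]), array([-1.5, -1.3,  1.5,  1.2]))
circ 275.85 186.55 26.87
circ 362.25 192.55 10.16
circ 274.95 197.35 8.690001
```

View pics/c1.png

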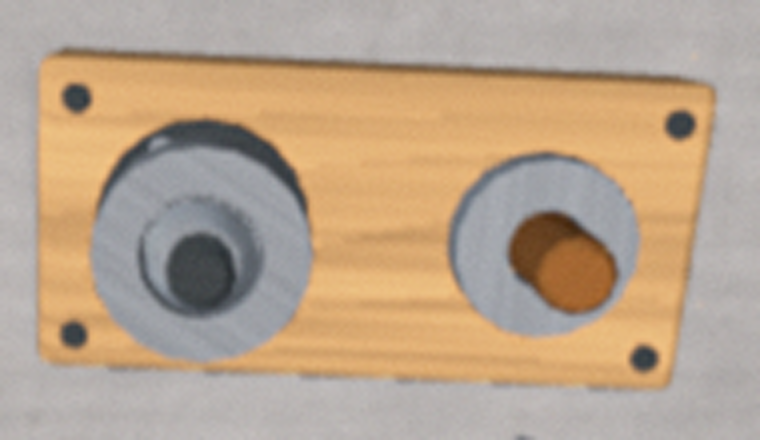

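Run:
```python
from h import *
s=read_state(); C=cam("wrist",s)
for n,u,v,z in [("nose",275.0,197.3,94.5),("ringtop",275.2,192.5,74),("pegring",360.6,191,47),("pegtop",369,198,82)]:
    print(n,np.round(atz(C,u,v,z),1))
for u,v in [(77,97),(680,125),(644,357),(74,334)]: print(np.round(atz(C,224.6+u/4,129.6+v/4,32),1))
print(proj(C,s["eef_pos"]))
```

```text
nose [ 586.2 -129.9   94.5]
ringtop [ 586.2 -129.9   74. ]
pegring [ 581.5 -228.3   47. ]
pegtop [ 582.1 -227.8   82. ]
[622.5 -93.2  32. ]
[ 614.1 -269.7   32. ]
[ 542.5 -266.3   32. ]
[550.2 -89.9  32. ]
[277.33432811 252.88958947]
```

{"op": "carry_out", "data": {"deltas": [{"dp":[2,0,30],"roll":0,"gripper":1},{"dp":[4,0,60],"roll":0,"gripper":1},{"dp":[6,0,85],"roll":0,"gripper":1},{"dp":[6,0,95],"roll":0,"gripper":1},{"dp":[6,0,95],"roll":0,"gripper":1},{"dp":[6,0,95],"roll":0,"gripper":1},{"dp":[6,0,95],"roll":0,"gripper":1}]}}

```text
clock: 2.78
eef_pos: [584.3, -131.8, 112.4]
eef_rot: [3.141, -0.003, 0.0]
wrist_force: [-0.3, -0.3, 0.9]
finger_gap: 94.0
finger_force: 0.0
```

Run:
```python
from h import *
s=read_state(); im=viewer.camera("wrist"); C=cam("wrist",s)
print(s["clock"],s["eef_pos"],s["eef_rot"],proj(C,s["eef_pos"]))
print(read_state()["eef_pos"])
for r in models.cut_out("wrist","spacer_ring")[:2]: print(r["p"],r["box"],fitbox(C,r["box"],[(30,54),(30,74)],[584,-130]))
cv2.imwrite("pics/w2.png",im[...,::-1])
```

```text
2.7833 [ 584.26070062 -131.84898572  112.40559035] [ 3.14087872e+00 -2.57408407e-03  2.16619213e-04] [277.33230893 252.8918971 ]
[ 584.27685607 -131.79096208  112.38464993]
0.88 [233.7, 189.8, 312.7, 269.1] (array([ 582.8, -128.6]), array([ 0.9,  0.4, -0.9, -0.5]))
0.7 [219.7, 160.0, 444.3, 268.2] (array([ 598.5, -176.3]), array([ 75.1,  11. , -69.1, -17.6]))
```

View pics/w2.png

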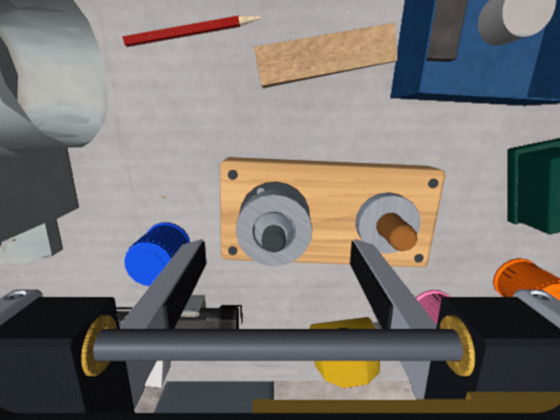

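Run:
```python
from h import *
s=read_state(); C=cam("wrist",s)
im=cv2.imread("pics/w2.png")
o=(220,150); cv2.imwrite("pics/c2.png",cv2.resize(im[150:275,215:450],None,fx=3.4,fy=3.4,interpolation=cv2.INTER_CUBIC))
g=cv2.cvtColor(im,cv2.COLOR_BGR2GRAY)
nose=(g[225:250,262:288]<75).astype(np.uint8); n,l,st,ce=cv2.connectedComponentsWithStats(nose); i=1+np.argmax(st[1:,4]); print(ce[i]+[262,225],st[i]); 
u,v=ce[i]+[262,225]; print("nose",atz(C,u,v,94.5))
print("ringtop",atz(C,274,229.3,74))
b=(im[...,2].astype(int)-im[...,0]>70)&(im[...,2]<230); 
reg=np.zeros_like(b); reg[205:255,375:420]=1; 
print(read_state()["eef_pos"])
```

```text
[273.63016529 238.18801653] [  0   1  24  24 484]
nose [ 587.36024297 -129.09708847   94.5       ]
ringtop [ 586.46659748 -129.11575531   74.        ]
[ 584.19292454 -131.72805917  112.19086059]
```

View pics/c2.png

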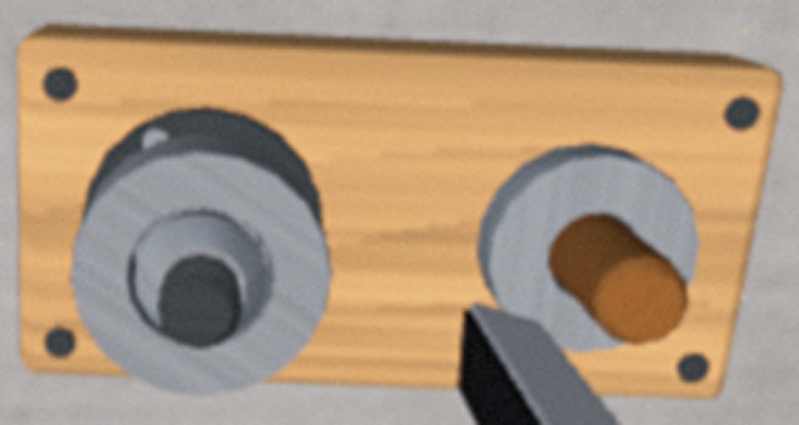

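Run:
```python
from h import *
s=read_state(); C=cam("wrist",s)
k=lambda u,v:(215+(u+.5)/3.4-.5,150+(v+.5)/3.4-.5)
for n,u,v,z in [("nose",200,306,94.5),("ring",201,272,74),("pegring",588,248,47),("pegtop",641,299,82),("fing",475,308,s["eef_pos"][2]),("sc1",60,84,32),("sc2",741,113,32),("sc3",693,368,32),("sc4",60,342,32)]:
    print(n,np.round(atz(C,*k(u,v),z),1))
print(s["eef_pos"])
```

```text
nose [ 586.3 -129.    94.5]
ring [ 586.2 -128.9   74. ]
pegring [ 582.6 -226.8   47. ]
pegtop [ 582.8 -226.1   82. ]
fing [ 593.1 -181.4  112.2]
sc1 [622.  -92.3  32. ]
sc2 [ 614.4 -268.4   32. ]
sc3 [ 542.1 -265.4   32. ]
sc4 [550.  -89.3  32. ]
[ 584.19292454 -131.72805917  112.19086059]
```

{"op": "carry_out", "data": {"deltas": [{"dp":[1,-2.5,20],"roll":0,"gripper":1},{"dp":[1,-2.5,40],"roll":0,"gripper":1},{"dp":[1,-2.5,55],"roll":0,"gripper":1},{"dp":[1,-2.5,62],"roll":0,"gripper":1},{"dp":[1,-2.5,62],"roll":0,"gripper":1},{"dp":[1,-2.5,62],"roll":0,"gripper":1}], "newtons": 20}}

```text
clock: 3.38
eef_pos: [585.0, -129.1, 49.4]
eef_rot: [3.141, -0.001, 0.0]
wrist_force: [0.1, -0.3, 0.4]
finger_gap: 94.1
finger_force: 0.0
```

{"op": "carry_out", "data": {"deltas": [{"dp":[0,0,0],"roll":0,"gripper":0},{"dp":[0,0,0],"roll":0,"gripper":0},{"dp":[0,0,0],"roll":0,"gripper":0},{"dp":[0,0,0],"roll":0,"gripper":0},{"dp":[0,0,0],"roll":0,"gripper":0},{"dp":[0,0,0],"roll":0,"gripper":0},{"dp":[0,0,0],"roll":0,"gripper":0},{"dp":[0,0,0],"roll":0,"gripper":0}]}}

```text
clock: 4.05
eef_pos: [584.6, -128.9, 48.6]
eef_rot: [3.142, -0.0, 0.0]
wrist_force: [-0.9, 0.7, 2.5]
finger_gap: 60.2
finger_force: 20.0
```

{"op": "carry_out", "data": {"deltas": [{"dp":[0,0,-10],"roll":0,"gripper":0},{"dp":[0,0,-30],"roll":0,"gripper":0},{"dp":[0,0,-45],"roll":0,"gripper":0},{"dp":[0,0,-52],"roll":0,"gripper":0},{"dp":[-1,20,-52],"roll":0,"gripper":0},{"dp":[-2,45,-52],"roll":0,"gripper":0},{"dp":[-3,70,-52],"roll":0,"gripper":0},{"dp":[-4,90,-52],"roll":0,"gripper":0},{"dp":[-4.4,100,-52],"roll":0,"gripper":0},{"dp":[-4.4,100,-52],"roll":0,"gripper":0},{"dp":[-4.4,100,-52],"roll":0,"gripper":0},{"dp":[-4.4,100,-52],"roll":0,"gripper":0}]}}

```text
clock: 5.05
eef_pos: [580.3, -227.8, 100.3]
eef_rot: [-3.141, 0.0, 0.001]
wrist_force: [0.6, -0.2, -3.0]
finger_gap: 60.5
finger_force: 20.0
```

Run:
```python
from h import *
s=read_state(); im=viewer.camera("wrist"); C=cam("wrist",s)
print(s["clock"],s["eef_pos"],s["wrist_force"],s["finger_gap"],s["finger_force"])
p=s["eef_pos"]
print("exp ring top",proj(C,p+[0,0,25.4]),"ring c from arbor nose ref",proj(C,[585,-129,94.5]),proj(C,p-[0,0,p[2]-82]))
cv2.imwrite("pics/c3.png",cv2.resize(im[150:330,180:400],None,fx=3.3,fy=3.3,interpolation=cv2.INTER_CUBIC)[...,::-1])
```

```text
5.05 [ 580.25647583 -227.77290454  100.28387953] [ 0.63115837 -0.21922081 -2.98002722] 60.47041505349305 19.999588429927826
exp ring top [277.23431136 271.78842792] ring c from arbor nose ref [129.26436901 242.5224945 ] [277.38869856 241.95183735]
```

View pics/c3.png

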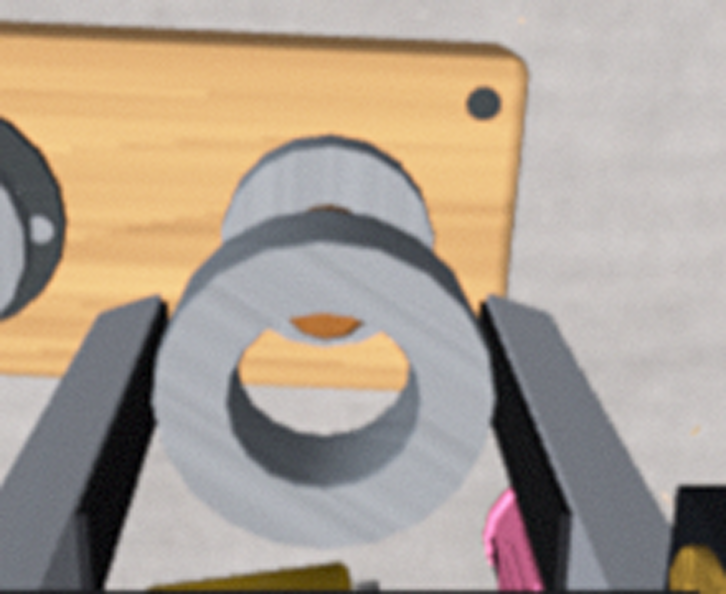

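The ring hangs level in the grip, centred at about (278,270). The peg shows through below it at about (279,250), roughly 1 mm to the right. I'm lowering.

{"op": "carry_out", "data": {"deltas": [{"dp":[0.5,1,12],"roll":0,"gripper":0},{"dp":[0.5,1,22],"roll":0,"gripper":0},{"dp":[0.5,1,32],"roll":0,"gripper":0},{"dp":[0.5,1,42],"roll":0,"gripper":0},{"dp":[0.5,1,50],"roll":0,"gripper":0},{"dp":[0.5,1,55],"roll":0,"gripper":0},{"dp":[0.5,1,56],"roll":0,"gripper":0},{"dp":[0.5,1,57],"roll":0,"gripper":0},{"dp":[0.5,1,57],"roll":0,"gripper":0},{"dp":[0.5,1,57],"roll":0,"gripper":0}]}}

```text
clock: 5.93
eef_pos: [581.0, -230.1, 44.0]
eef_rot: [3.141, -0.001, 0.0]
wrist_force: [-0.3, -1.6, -2.4]
finger_gap: 60.3
finger_force: 20.0
```

{"op": "carry_out", "data": {"deltas": [{"dp":[0,0,1],"roll":0,"gripper":0},{"dp":[0,0,1.7],"roll":0,"gripper":0},{"dp":[0,0,2.4],"roll":0,"gripper":0},{"dp":[0,0,2.8],"roll":0,"gripper":0},{"dp":[0,0,2.8],"roll":0,"gripper":0},{"dp":[0,0,2.8],"roll":0,"gripper":0}]}}

```text
clock: 6.43
eef_pos: [580.9, -230.0, 41.6]
eef_rot: [3.141, -0.001, 0.0]
wrist_force: [-3.1, 2.3, 5.7]
finger_gap: 60.2
finger_force: 20.0
```

{"op": "carry_out", "data": {"deltas": [{"dp":[0,0,0],"roll":0,"gripper":0.8},{"dp":[0,0,0],"roll":0,"gripper":0.8},{"dp":[0,0,0],"roll":0,"gripper":0.8},{"dp":[0,0,0],"roll":0,"gripper":0.8},{"dp":[0,0,0],"roll":0,"gripper":0.8},{"dp":[0,0,-15],"roll":0,"gripper":0.8},{"dp":[0,0,-50],"roll":0,"gripper":0.8},{"dp":[0,0,-90],"roll":0,"gripper":0.8},{"dp":[0,0,-110],"roll":0,"gripper":0.8},{"dp":[0,0,-110],"roll":0,"gripper":0.8},{"dp":[0,0,-110],"roll":0,"gripper":0.8}]}}

```text
clock: 7.35
eef_pos: [581.0, -230.1, 151.4]
eef_rot: [3.141, -0.002, 0.0]
wrist_force: [1.0, 0.2, -1.2]
finger_gap: 84.8
finger_force: 0.0
```

Run:
```python
from h import *
s=read_state(); im=viewer.camera("wrist"); C=cam("wrist",s)
print(s["clock"],s["eef_pos"],s["wrist_force"],s["finger_gap"])
for l in ["cap","spacer_ring"]:
    for r in models.cut_out("wrist",l)[:3]:
        u,v=cen(r); parts=[(24,0),(22,50)] if l=="cap" else [(30,47),(30,67)]
        print(l,round(r["p"],2),np.round(r["box"],1),im[r["region"]].mean(0).round(),fitbox(C,r["box"],parts,[500,-390] if l=="cap" else [580,-230]))
cv2.imwrite("pics/c4.png",cv2.resize(im[80:330,140:500],None,fx=2.2,fy=2.2,interpolation=cv2.INTER_CUBIC)[...,::-1])
```

```text
7.35 [ 581.01395608 -230.07509037  151.42955754] [ 0.96652549  0.17657026 -1.1670305 ] 84.84009384416652
cap 0.64 [317.6 269.7 364.7 330.1] [213. 132. 174.] (array([ 463.9, -303.3]), array([-0.6,  0.7,  0.5, -0.6]))
cap 0.59 [390.8 245.3 447.1 294.5] [213. 111.  20.] (array([ 502.6, -388.2]), array([-2.5, -4.4,  2.2,  4.3]))
cap 0.58 [ 44.9 208.9 116.9 266.5] [ 27.  69. 168.] (array([541.6, -17.1]), array([ 0.2,  0.6, -0.3, -0.6]))
spacer_ring 0.84 [246.1 181.6 312.4 245.3] [159. 160. 164.] (array([ 578.7, -231.8]), array([ 0.7, -1.2, -0.7,  1.2]))
```

View pics/c4.png

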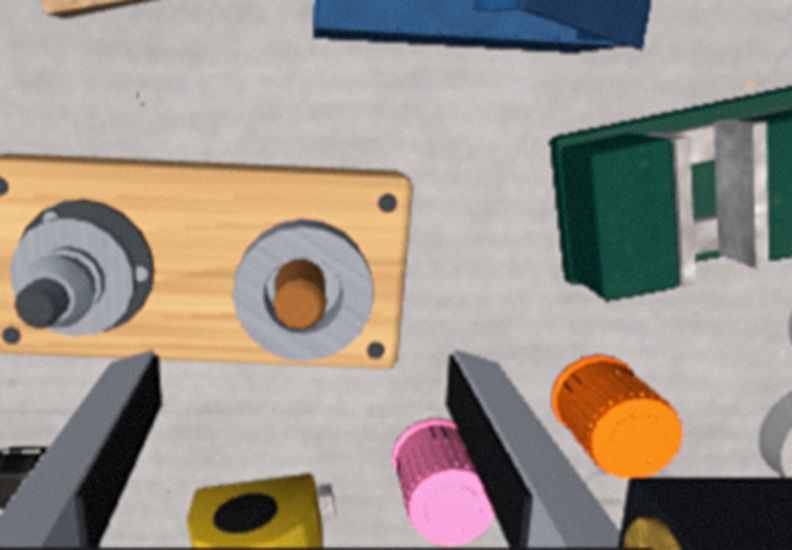

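The ring lies flat on the stored ring round the peg, centred at crop (303,290). The arbor is bare. Next is the orange cap at crop (635,430).

{"op": "carry_out", "data": {"deltas": [{"dp":[-16,32,0],"roll":0,"gripper":0.8},{"dp":[-32,64,0],"roll":0,"gripper":0.8},{"dp":[-48,96,0],"roll":0,"gripper":0.8},{"dp":[-64,130,0],"roll":0,"gripper":0.8},{"dp":[-78,158,0],"roll":0,"gripper":0.8},{"dp":[-78,160,20],"roll":0,"gripper":0.8},{"dp":[-78,160,40],"roll":0,"gripper":0.8},{"dp":[-78,160,50],"roll":0,"gripper":0.8},{"dp":[-78,160,50],"roll":0,"gripper":0.8},{"dp":[-78,160,50],"roll":0,"gripper":0.8}]}}

```text
clock: 8.33
eef_pos: [502.8, -389.5, 100.2]
eef_rot: [-3.141, 0.001, 0.001]
wrist_force: [1.3, -0.6, -0.2]
finger_gap: 84.3
finger_force: 0.0
```

Run:
```python
from h import *
s=read_state(); im=viewer.camera("wrist"); C=cam("wrist",s)
print(s["clock"],s["eef_pos"],s["eef_rot"])
for r in models.cut_out("wrist","cap")[:4]:
    print(round(r["p"],2),np.round(r["box"],1),im[r["region"]].mean(0).round(),fitbox(C,r["box"],[(24,0),(24,4),(22,4),(22,50)],[500,-390]))
hsv=cv2.cvtColor(im,cv2.COLOR_RGB2HSV)
m=((hsv[...,0]>8)&(hsv[...,0]<22)&(hsv[...,1]>180)).astype(np.uint8)
n,l,st,ce=cv2.connectedComponentsWithStats(m); i=1+np.argmax(st[1:,4]); print(st[i]); b=[st[i,0],st[i,1],st[i,0]+st[i,2],st[i,1]+st[i,3]]
print("hsv",b,fitbox(C,b,[(24,0),(24,4),(22,4),(22,50)],[500,-390]))
# bright flat top
m2=(m>0)&(hsv[...,2]>235); ys,xs=np.nonzero(m2); print("top",len(xs),xs.min(),xs.max(),ys.min(),ys.max(),atz(C,(xs.min()+xs.max())/2,(ys.min()+ys.max())/2,50))
cv2.imwrite("pics/c5.png",cv2.resize(im[130:330,180:400],None,fx=3,fy=3,interpolation=cv2.INTER_CUBIC)[...,::-1])
```

```text
8.3333 [ 502.80877254 -389.54644819  100.16092113] [-3.14060956e+00  1.10436165e-03  9.71247070e-04]
0.68 [150.6 225.  216.4 286.9] [191. 112. 150.] (array([ 466., -304.]), array([-0.1, -3.6,  0.1,  3.4]))
0.63 [251.5 187.7 307.  245.9] [224. 119.  24.] (array([ 504.2, -391. ]), array([ 0.6, -4.3, -0.6,  4. ]))
[ 252  186   53   64 2691]
hsv [np.int32(252), np.int32(186), np.int32(305), np.int32(250)] (array([ 503. , -390.4]), array([-0.6, -1.3,  0.6,  1.3]))
top 2027 252 303 186 249 [ 510.59638915 -389.54465426   50.        ]
```

View pics/c5.png

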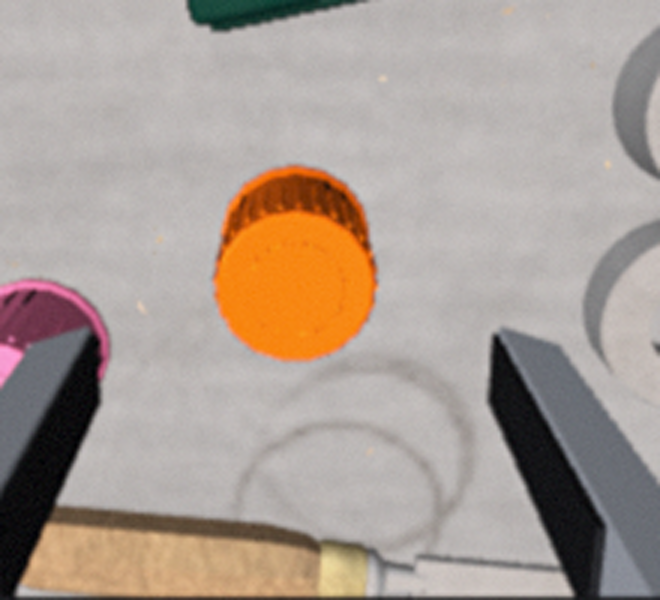

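Run:
```python
from h import *
s=read_state(); C=cam("wrist",s)
print(s["eef_pos"],atz(C,180+297/3-.3,130+285.5/3-.3,50), atz(C,180+(216+376)/6-.3,130+(210+360)/6-.3,50))
```

```text
[ 503.37866953 -389.93232495  101.64958943] [ 504.4518331  -391.00028964   50.        ] [ 504.59585851 -390.72789771   50.        ]
```

{"op": "carry_out", "data": {"deltas": [{"dp":[0.5,0.7,20],"roll":0,"gripper":0.8},{"dp":[0.5,0.7,45],"roll":0,"gripper":0.8},{"dp":[0.5,0.7,70],"roll":0,"gripper":0.8},{"dp":[0.5,0.7,86],"roll":0,"gripper":0.8},{"dp":[0.5,0.7,93],"roll":0,"gripper":0.8},{"dp":[0.5,0.7,94],"roll":0,"gripper":0.8},{"dp":[0.5,0.7,94],"roll":0,"gripper":0.8},{"dp":[0.5,0.7,94],"roll":0,"gripper":0.8}], "newtons": 20}}

```text
clock: 9.1
eef_pos: [504.0, -391.2, 8.4]
eef_rot: [3.14, -0.002, 0.001]
wrist_force: [-0.5, -0.2, 0.3]
finger_gap: 84.7
finger_force: 0.0
```

{"op": "carry_out", "data": {"deltas": [{"dp":[0,0,0],"roll":0,"gripper":-0.3},{"dp":[0,0,0],"roll":0,"gripper":-0.3},{"dp":[0,0,0],"roll":0,"gripper":-0.3},{"dp":[0,0,0],"roll":0,"gripper":-0.3},{"dp":[0,0,0],"roll":0,"gripper":-0.3},{"dp":[0,0,0],"roll":0,"gripper":-0.3},{"dp":[0,0,0],"roll":0,"gripper":-0.3},{"dp":[0,0,0],"roll":0,"gripper":-0.3},{"dp":[0,0,0],"roll":0,"gripper":-0.3}], "newtons": 50}}

```text
clock: 9.85
eef_pos: [503.3, -390.7, 6.7]
eef_rot: [-3.142, 0.0, 0.0]
wrist_force: [0.8, 0.2, 0.5]
finger_gap: 43.3
finger_force: 50.0
```

{"op": "carry_out", "data": {"deltas": [{"dp":[0,0,-15],"roll":0,"gripper":-0.3},{"dp":[0,0,-45],"roll":0,"gripper":-0.3},{"dp":[0,0,-85],"roll":0,"gripper":-0.3},{"dp":[4,-10,-110],"roll":0,"gripper":-0.3},{"dp":[15,-40,-120],"roll":0,"gripper":-0.3},{"dp":[27,-75,-120],"roll":0,"gripper":-0.3},{"dp":[40,-110,-120],"roll":0,"gripper":-0.3},{"dp":[53,-145,-120],"roll":0,"gripper":-0.3},{"dp":[66,-178,-120],"roll":0,"gripper":-0.3},{"dp":[78,-200,-120],"roll":0,"gripper":-0.3},{"dp":[81.5,-205,-120],"roll":0,"gripper":-0.3},{"dp":[81.5,-205,-120],"roll":0,"gripper":-0.3}]}}

```text
clock: 10.85
eef_pos: [585.2, -184.3, 126.5]
eef_rot: [-3.142, 0.0, 0.003]
wrist_force: [-0.0, -0.0, -0.5]
finger_gap: 43.1
finger_force: 50.0
```

{"op": "carry_out", "data": {"deltas": [{"dp":[0,0,0],"roll":0,"gripper":-0.3},{"dp":[0,0,0],"roll":0,"gripper":-0.3},{"dp":[0,0,0],"roll":0,"gripper":-0.3}]}}

```text
clock: 11.1
eef_pos: [584.2, -186.9, 126.6]
eef_rot: [3.142, 0.0, -0.001]
wrist_force: [-0.4, -0.3, -0.3]
finger_gap: 43.4
finger_force: 50.0
```

Run:
```python
from h import *
s=read_state(); im=viewer.camera("wrist"); C=cam("wrist",s)
print(s["clock"],s["eef_pos"],s["eef_rot"],s["wrist_force"],s["finger_gap"])
cv2.imwrite("pics/w6.png",im[...,::-1])
cv2.imwrite("pics/c6.png",cv2.resize(im[150:350,150:370],None,fx=3,fy=3,interpolation=cv2.INTER_CUBIC)[...,::-1])
```

```text
11.1 [ 584.17045492 -186.93470367  126.57536428] [ 3.14155646e+00  1.93439594e-04 -1.16775769e-03] [-0.3606091  -0.28697173 -0.28239218] 43.41373733054703
```

View pics/c6.png

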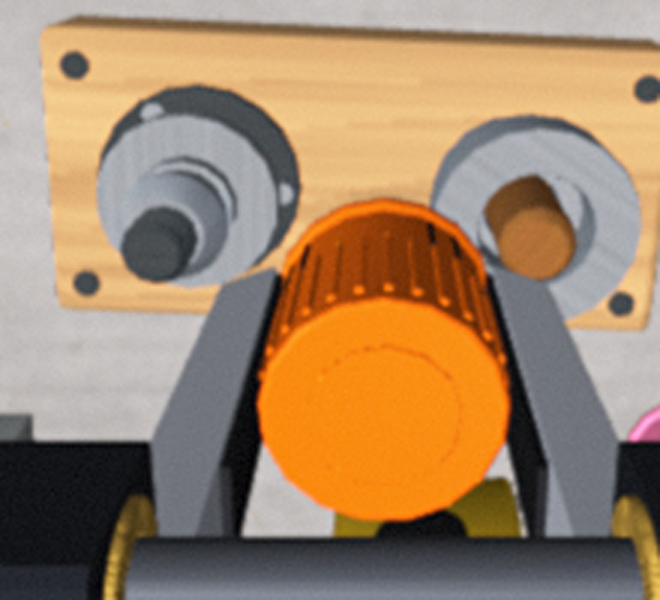

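Run:
```python
from h import *
s=read_state(); C=cam("wrist",s); k=lambda u,v:(150+(u+.5)/3-.5,150+(v+.5)/3-.5)
for n,u,v,z in [("captop",384.5,409,s["eef_pos"][2]-6.7+50),("nose",152.5,252,94.5),("flange",184.5,200,54)]: print(n,np.round(atz(C,*k(u,v),z),1))
print(s["eef_pos"])
# predicted outline for checks
for x,y in [(585,-129),(586.3,-129)]:
    for r,z in [(9,94.5),(27,54)]: print((x,y,z),np.round((ringbox(C,x,y,[(r,z)])-np.array([150,150,150,150])+.5)*3-.5,0))
```

```text
captop [ 585.8 -187.1  169.9]
nose [ 585.3 -128.8   94.5]
flange [ 585.9 -128.3   54. ]
[ 584.23442844 -186.81264248  126.5865329 ]
(585, -129, 94.5) [117. 219. 189. 286.]
(585, -129, 54) [ 95. 113. 279. 287.]
(586.3, -129, 94.5) [117. 214. 189. 281.]
(586.3, -129, 54) [ 95. 109. 279. 284.]
```

{"op": "carry_out", "data": {"deltas": [{"dp":[0,-20,0],"roll":0,"gripper":-0.3},{"dp":[0,-45,0],"roll":0,"gripper":-0.3},{"dp":[0,-58,0],"roll":0,"gripper":-0.3},{"dp":[0,-58,0],"roll":0,"gripper":-0.3},{"dp":[0,-58,0],"roll":0,"gripper":-0.3},{"dp":[0,-58,0],"roll":0,"gripper":-0.3},{"dp":[0,-58,12],"roll":0,"gripper":-0.3},{"dp":[0,-58,24],"roll":0,"gripper":-0.3},{"dp":[0,-58,36],"roll":0,"gripper":-0.3},{"dp":[0,-58,44],"roll":0,"gripper":-0.3},{"dp":[0,-58,48],"roll":0,"gripper":-0.3},{"dp":[0,-58,48],"roll":0,"gripper":-0.3}], "newtons": 60}}

```text
clock: 12.15
eef_pos: [584.1, -127.6, 77.1]
eef_rot: [-3.141, 0.002, 0.0]
wrist_force: [-0.7, -0.2, -0.7]
finger_gap: 43.3
finger_force: 60.0
```

{"op": "carry_out", "data": {"deltas": [{"dp":[0,0,0],"roll":0,"gripper":-0.3},{"dp":[0,0,0],"roll":0,"gripper":-0.3}]}}

```text
clock: 12.32
eef_pos: [585.0, -127.7, 79.1]
eef_rot: [3.141, -0.001, 0.001]
wrist_force: [0.5, 0.1, -1.1]
finger_gap: 42.9
finger_force: 60.0
```

{"op": "carry_out", "data": {"deltas": [{"dp":[0,1.2,0],"roll":0,"gripper":-0.3},{"dp":[0,1.2,2],"roll":0,"gripper":-0.3},{"dp":[0,1.2,4],"roll":0,"gripper":-0.3},{"dp":[0,1.2,5],"roll":0,"gripper":-0.3},{"dp":[0,1.2,6],"roll":0,"gripper":-0.3},{"dp":[0,1.2,7],"roll":0,"gripper":-0.3},{"dp":[0,1.2,7],"roll":0,"gripper":-0.3}]}}

```text
clock: 12.9
eef_pos: [585.2, -129.0, 72.6]
eef_rot: [3.141, -0.002, 0.0]
wrist_force: [-0.1, 1.4, 5.5]
finger_gap: 43.0
finger_force: 60.0
```

{"op": "carry_out", "data": {"deltas": [{"dp":[0,0,1],"roll":0,"gripper":-0.3},{"dp":[0,0,2],"roll":0,"gripper":-0.3},{"dp":[0,0,3],"roll":0,"gripper":-0.3},{"dp":[0,0,3],"roll":0,"gripper":-0.3}]}}

```text
clock: 13.23
eef_pos: [584.8, -128.8, 68.6]
eef_rot: [3.142, -0.0, 0.0]
wrist_force: [1.4, 0.4, -1.7]
finger_gap: 42.8
finger_force: 60.0
```

{"op": "carry_out", "data": {"deltas": [{"dp":[0,0,1.5],"roll":0,"gripper":-0.3},{"dp":[0,0,3],"roll":0,"gripper":-0.3},{"dp":[0,0,4.5],"roll":0,"gripper":-0.3},{"dp":[0,0,6],"roll":0,"gripper":-0.3},{"dp":[0,0,7],"roll":0,"gripper":-0.3},{"dp":[0,0,7],"roll":0,"gripper":-0.3},{"dp":[0,0,7],"roll":0,"gripper":-0.3}]}}

```text
clock: 13.82
eef_pos: [584.6, -128.9, 61.7]
eef_rot: [-3.142, 0.0, 0.0]
wrist_force: [-2.0, 0.3, 3.2]
finger_gap: 43.3
finger_force: 60.0
```

{"op": "carry_out", "data": {"deltas": [{"dp":[0,0,0.5],"roll":0,"gripper":-0.3},{"dp":[0,0,1],"roll":0,"gripper":-0.3},{"dp":[0,0,1.5],"roll":0,"gripper":-0.3},{"dp":[0,0,1.5],"roll":0,"gripper":-0.3},{"dp":[0,0,1.5],"roll":0,"gripper":-0.3}]}}

```text
clock: 14.23
eef_pos: [584.7, -128.9, 61.6]
eef_rot: [3.141, -0.0, 0.001]
wrist_force: [-9.9, 2.6, 17.7]
finger_gap: 43.1
finger_force: 60.0
```

{"op": "carry_out", "data": {"deltas": [{"dp":[-0.4,0,0.5],"roll":0,"gripper":-0.3},{"dp":[-0.8,0,1],"roll":0,"gripper":-0.3},{"dp":[-0.8,0,1.5],"roll":0,"gripper":-0.3},{"dp":[-0.8,0,1.5],"roll":0,"gripper":-0.3},{"dp":[-0.8,0,1.5],"roll":0,"gripper":-0.3}]}}

```text
clock: 14.65
eef_pos: [584.7, -128.9, 61.6]
eef_rot: [3.141, -0.003, 0.001]
wrist_force: [-10.0, 4.4, 28.9]
finger_gap: 43.0
finger_force: 60.0
```

Run:
```python
from h import *
s=read_state(); im=viewer.camera("wrist"); C=cam("wrist",s); sd=viewer.camera("side")
print(s["clock"],s["eef_pos"],s["eef_rot"],s["wrist_force"],s["moment"],s["finger_gap"])
for r in models.cut_out("side","cap")[:4]: print(round(r["p"],2),r["box"],sd[r["region"]].mean(0).round())
S=cam("side"); print(np.round(ringbox(S,584.6,-128.9,[(24,54),(22,104)])))
a=cv2.resize(im[150:350,180:380],(400,400),interpolation=cv2.INTER_CUBIC); b=cv2.resize(sd[190:260,260:330],(400,400),interpolation=cv2.INTER_CUBIC)
cv2.imwrite("pics/c7.png",np.hstack([a,b])[...,::-1])
```

```text
14.65 [ 584.74823436 -128.86987572   61.57116243] [ 3.14106445e+00 -2.87970029e-03  5.71273724e-04] [-9.95503388  4.35172472 28.87215838] [0.89366274 1.98930058 0.00522551] 42.95356712935792
0.94 [261.1, 272.3, 280.5, 301.6] [189. 115. 144.]
0.67 [274.5, 224.4, 326.9, 278.0] [168. 136.  98.]
0.42 [290.6, 212.8, 297.2, 231.5] [166.  87.  22.]
[286. 209. 303. 233.]
```

View pics/c7.png

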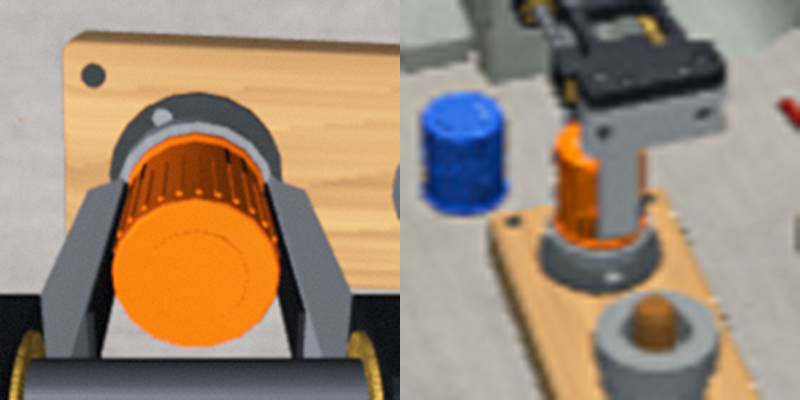

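{"op": "carry_out", "data": {"deltas": [{"dp":[-0.4,0,0.4],"roll":0,"gripper":-0.3},{"dp":[-0.8,0,0.8],"roll":0,"gripper":-0.3},{"dp":[-0.8,0,0.8],"roll":0,"gripper":-0.3},{"dp":[-0.8,0,0.8],"roll":0,"gripper":-0.3},{"dp":[-0.8,0,0.8],"roll":0,"gripper":-0.3},{"dp":[-0.8,0,0.8],"roll":0,"gripper":-0.3},{"dp":[-0.8,0,0.8],"roll":0,"gripper":-0.3}]}}

```text
clock: 15.38
eef_pos: [584.7, -128.9, 61.5]
eef_rot: [3.141, -0.005, 0.001]
wrist_force: [-7.8, 4.4, 32.5]
finger_gap: 43.1
finger_force: 60.0
```

```bash
python3 -c "
from h import *
print(manip.sign_off())"
```

```text
the job is handed in; nothing more can be done
None
```

The spacer ring lies flat on the stored ring on the peg. The orange cap clicked on and its rim is hard down on the flange. The gripper is still closed round the cap with 60 N of grip and bearing down at about 32 N, and the job was handed in at 15.4 s on the robot's clock.

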